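# Turn the scraper round and push the tin home with it

## Robot

A 6-joint arm with a two-finger parallel gripper is mounted at the origin on a cart in front of the work surface, level with it; the furniture and walls round the work are solid. World frame = base frame: x ahead of the robot, y to its left, z up, the work surface at z = 0. Lengths are in mm, angles in rad, forces in N, time in s.
With the tool pointing down it reaches from about 350 to 775 mm from the base axis. Payload 7.3 kg.
Tool frame: the origin (TCP) lies between the finger pads; the fingertips stand 25 mm ahead of it and the grasp point (between the pads) lies 6 mm ahead of it; z points along the fingers, y is the line along which they close (so a half turn about z gives the same grasp; the last joint's range is limited). The gripper opens to 92 mm and grips with 3 to 60 N. Pads are 19 mm wide; open, the fingers measure 130 mm over their backs; the gripper's body (75 mm by 190 mm) begins 47 mm behind the grasp point.
Start: joints at [-1.454, 0.342, 1.524, -0, 1.275, -0.146], TCP at [136.409, -506.986, 251.741] pointing down, gripper open.
Joint ranges: [-2.53, 2.53], [-0.77, 2.02], [0.04, 2.7], [-1, 4.14], [0.28, 2.66], [-3.11, 3.11]. Speed limits (rad/s): [2.57, 2.57, 3.14, 3.14, 3.14, 3.14].

## Interface

Orientations are given as [roll, pitch, yaw] about the fixed x, y, z axes, in that order (R = Rz(yaw) Ry(pitch) Rx(roll)).
In Python, from plant import bot gives the robot as it stands.
- The arm moves only by the tool play_rows, never from a script. Its argument "commands" is a list of rows, each an object of numbers: "x", "y", "z": the shift along the tool's x, y, z in m; "twist": the turn about the tool's z in degrees. In form: [{"x": .., "y": .., "z": .., "twist": ..}, ...]. A call has exactly 8 rows; each row is the pose to reach, as a shift and turn from the pose commanded when the call began, along the tool's axes at that moment; what a row does not reach only later rows make up. A row lasts 1/10 s, in which the tool goes at most 50 mm and 8.59 degrees, less where a joint would pass 70% of its speed; a pose out of reach is approached as far as the arm can. A call with a gripper value outside its range is refused whole. "jaw" is the closure, from 0 (fully open) to 1 (shut), set as the call begins (left out, the last holds). The fingers move at their own pace and stop on an object; the grip force is fixed at half the most. Time passes only in rows, so rows that repeat a pose let the fingers close, or fill a call up. It gives the time, the measured TCP pose, the force, the opening and the grip force at its end, in the units of the state.
- bot.get_obs(): the state, without advancing time (a new reading comes with each control period).
- bot.capture(name): name is "side" or "top"; returns a dict with "pixels" (420x560x3 uint8, red, green, blue), "fx", "fy", "cx", "cy" (pixels), "k1" (the pictures are not rectified: a ray, as slopes to the right and down, at radius r is drawn at 1 + k1 r^2 times it, then the intrinsics apply), "eye" and "rotation" of the camera in the world. Camera axes: x right, y down, z forward; pixel columns grow to the right and rows downward; lengths in mm; the calibration is good to about 2 mm. A picture is of the moment at which its call begins. There is no depth.
- bot.close_job(): hands the job in; it is judged then, once.
The state is a dict: "time": time; "joint_positions": joint angles; "dq": joint speeds; "tau": joint torques, N m; "tool_pos": TCP position; "tcp_rot": TCP orientation; "contact_force": force on the tool from outside, world axes, zero at the start; "moment": the same for the moment, N m; "grip_width": finger opening in mm; "finger_force": force on a finger pad.
Only numpy, scipy, OpenCV 4.12 (cv2) and the standard library are available. Lean on these libraries where they do the work, as an engineer would, in place of code of your own. Each camera call takes 0.05 s, during which the arm holds its last target. There are 200 camera calls.

## Task

The counter scraper was stowed the wrong way round, handle first under one of the two wire racks. Draw it right out by its head so that it lies flat in front of the rack, let go, and take it afresh by its wooden handle; then, head first, use it to push the food tin that stands in front of the other rack all the way in, upright, until it is against the rear bars (the gripper itself must never touch the tin). Finally lay the scraper flat on the wooden board, along it and with its handle towards the robot; leave the marker pen and paper pad where they are.

Things in the scene. Friction and masses are not known exactly. Their poses are not given: they have to be found in the camera images.
- tool_rack: Fixed wire rack, one of two alike: 130 deep (x) x 170 wide x 90 mm high. Origin on the table under its centre, +x to its rear, z up. Front (x = -65) open from the table to 84 mm; sides y = +-82 with legs and a bar at 35 mm height; rear bars at heights 22 and 55, their front faces at x = +59. The scraper's handle starts under this one.
- tin_rack: Fixed wire rack, one of two alike: 130 deep (x) x 170 wide x 90 mm high. Origin on the table under its centre, +x to its rear, z up. Front (x = -65) open from the table to 84 mm; sides y = +-82 with legs and a bar at 35 mm height; rear bars at heights 22 and 55, their front faces at x = +59. The tin starts before this one; touching the rear bars its centre is at x = +30.
- scraper: Counter scraper, loose, 0.15 kg, 200 mm long, lying flat along its x. Origin: mid-length, on its underside; +x to the head, z up. Black head with flat steel front: x = 50 to 100, 50 wide, 24 tall. Steel neck: x = 10 to 50, 16 wide, height 6 to 18. Wooden handle: x = -100 to 10, 26 wide, height 1 to 23. Starts head towards the robot, 90 to 105 mm of it out in front of the rack, the rest beneath.
- scraper_tip (a point): Centre of the flat front face of the scraper's head, 100 mm from the scraper's origin along +x and 12 mm above its underside.
- scraper_tail (a point): Free end of the wooden handle, 100 mm from the scraper's origin along -x and 12 mm above its underside.
- scraper_handle (a point): Middle of the grip of the wooden handle, 45 mm from the scraper's origin along -x and 12 mm above its underside.
- tin: Closed upright food tin with a printed label, 57 mm diameter, 72 mm tall, about 0.18 kg, loose. Origin: centre of its underside; z up. Starts on the table about 105 mm in front of its rack's centre.
- board: Plain light wooden board, fixed, 260 mm long (x), 130 mm wide (y), 12 mm thick, lying on the table. Origin: centre of its underside; +x points roughly away from the robot, z up.
- marker: Marker pen, 138 x 12 x 12 mm, bystander. Origin: centre of its underside.
- ticket_pad: Paper pad, 100 x 63 x 13 mm, bystander. Origin: centre of its underside.
Things that resemble listed ones, but are neither listed nor needed, are in the scene too. What is shaped like the tin but black or blue is not meant.

How it is judged:
By the outcome, as a careful person would: the job done as asked, in the order asked, and still so for the second after the job is handed in, with the robot touching nothing.
It also fails if it takes over 72 s, if anything falls off the work surface, if the arm or the gripper's body presses on something with over 40 N, if the wrist force passes 120 N, or if a joint passes its speed limit or range.

## Working session

There is one attempt and no reset: what is moved stays moved. The work goes in short steps, Python scripts to look and compute and a tool call to move; the robot and the scene stay as the last step left them, time stands still between calls to the robot, and variables do not carry over. Pictures are saved under pics/ and viewed, at most 10 in all, crops included, and the job is handed in when it is done.

Besides the shell and the picture viewer there is one more tool, called after ">>>" as name(argument=value, ...), one argument or row to a line, values as JSON. play_rows: Moves the arm, as the interface text tells. Its arguments: {"type":"object","properties":{"commands":{"type":"array"},"jaw":{"type":"number"}},"required":["commands"]}

```bash
mkdir -p pics; ls; python3 - <<'E'
from plant import bot
import cv2
for n in("top","side"):
    c=bot.capture(n); cv2.imwrite(f"pics/{n}0.png",c["pixels"][:,:,::-1]); print({k:v for k,v in c.items() if k!="pixels"})
print(bot.get_obs())
E
```

```text
pics
{'fx': 428.4315514996033, 'fy': 428.4315514996033, 'cx': 282.460838650053, 'cy': 208.05809759450904, 'k1': -0.05636125045041606, 'eye': array([ 472.63540169,   -2.59496616, 1114.41329321]), 'rotation': array([-3.01457184,  0.02782999, -1.59369157])}
{'fx': 538.7105542256244, 'fy': 538.7105542256244, 'cx': 275.5939407241631, 'cy': 211.5527030282049, 'k1': -0.055077848721277446, 'eye': array([ 398.58443156, -870.5610048 ,  875.50006128]), 'rotation': array([-2.32030951e+00, -2.16710156e-03, -2.26193847e-01])}
{'time': 0.1, 'joint_positions': array([-1.45400724e+00,  3.42641667e-01,  1.52492287e+00, -1.89873667e-05,
        1.27540607e+00, -1.46031700e-01]), 'dq': array([-0.0002737 , -0.00064048, -0.0023634 ,  0.00175977, -0.00040944,
       -0.00015923]), 'tau': array([ 2.36528424e-03, -4.32004130e+01, -2.44694477e+01,  7.19445013e-02,
        5.26163634e-02, -5.50047832e-05]), 'tool_pos': array([ 136.35892901, -506.63792082,  251.11986523]), 'tcp_rot': array([-3.14022672e+00, -1.82546652e-04,  2.62826202e-01]), 'contact_force': array([-1.33217845, -0.82207441,  0.14234935]), 'moment': array([ 0.00697487,  0.01780447, -0.05256617]), 'finger_force': 0.0, 'grip_width': 91.91785559235329}
```

View pics/top0.png

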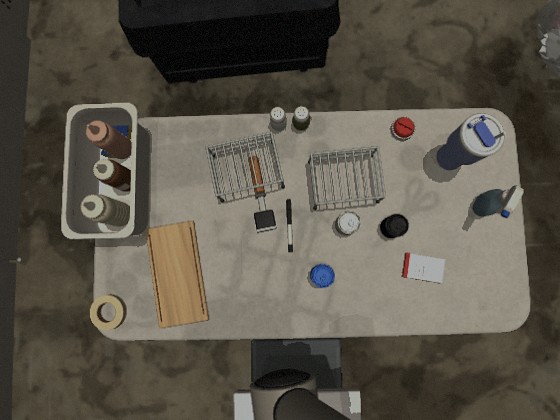

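View pics/side0.png

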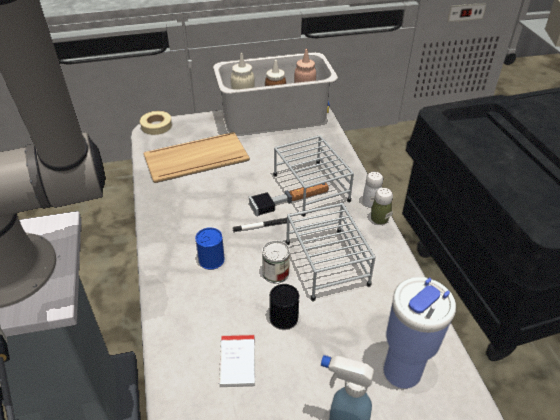

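The top view shows the tool rack (245,168) with the scraper (head 264,220; tail 254,156), the tin rack (346,178) with the tin at (348,223), the marker (290,225), and the board (178,274). The pad is at (424,268). The blue tin (322,275) and the black one (394,225) are decoys.

```bash
cat > h.py <<'E'
import numpy as np, cv2
from scipy.spatial.transform import Rotation as R
from plant import bot
def K(c): return np.array([[c["fx"],0,c["cx"]],[0,c["fy"],c["cy"]],[0,0,1]])
def ground(c,uv,z):
    p=cv2.undistortPoints(np.array(uv,float).reshape(-1,1,2),K(c),np.array([c["k1"],0,0,0]))[:,0]
    d=np.c_[p,np.ones(len(p))]@R.from_euler("xyz",c["rotation"]).as_matrix().T
    return c["eye"]+d*((z-c["eye"][2])/d[:,2:])
def project(c,P):
    M=R.from_euler("xyz",c["rotation"]).as_matrix().T
    return cv2.projectPoints(np.array(P,float).reshape(-1,1,3),M,-M@c["eye"],K(c),np.array([c["k1"],0,0,0]))[0][:,0]
def crop(c,x0,y0,x1,y1,s,name):
    cv2.imwrite(name,cv2.resize(c["pixels"][y0:y1,x0:x1,::-1],None,fx=s,fy=s,interpolation=cv2.INTER_CUBIC))
def tcp():
    o=bot.get_obs(); print(o["time"],o["tool_pos"].round(1),o["tcp_rot"].round(3),o["contact_force"].round(1),round(o["grip_width"],1),o["finger_force"])
    return o
def delta(o,xyz,yaw=None):
    "tool-frame shift (mm) from measured pose to world xyz"
    M=R.from_euler("xyz",o["tcp_rot"]).as_matrix(); return M.T@(np.array(xyz)-o["tool_pos"])
E
python3 - <<'E'
from h import *
c=bot.capture("top"); crop(c,200,135,400,285,4,"pics/c1.png")
d=bot.capture("side"); crop(d,220,130,380,290,3.75,"pics/c2.png")
h=cv2.cvtColor(c["pixels"],cv2.COLOR_RGB2HSV)
m=((h[...,0]>8)&(h[...,0]<25)&(h[...,1]>85)&(h[...,2]>60)).astype(np.uint8); m[:,:140]=0;m[:,225:]=0;m[:205]=0
ct=max(cv2.findContours(m,0,2)[0],key=cv2.contourArea); r=cv2.minAreaRect(ct); b=cv2.boxPoints(r); g=ground(c,b,12)
print(r,b,g.round(1),g.mean(0), [np.linalg.norm(g[i]-g[i-1]) for i in range(4)])
E
```

```text
((176.11465454101562, 274.0166931152344), (100.9981918334961, 50.34575653076172), 81.17961883544922) [[143.49608 227.97476]
 [193.24644 220.25485]
 [208.73323 320.05862]
 [158.98286 327.77853]] [[571.2 390.1  12. ]
 [588.2 258.2  12. ]
 [332.7 218.5  12. ]
 [315.  346.6  12. ]] [451.79196363 303.33167637  12.        ] [np.float64(259.87399503287696), np.float64(132.96470147953048), np.float64(258.5814976030697), np.float64(129.34174585797393)]
```

View pics/c1.png

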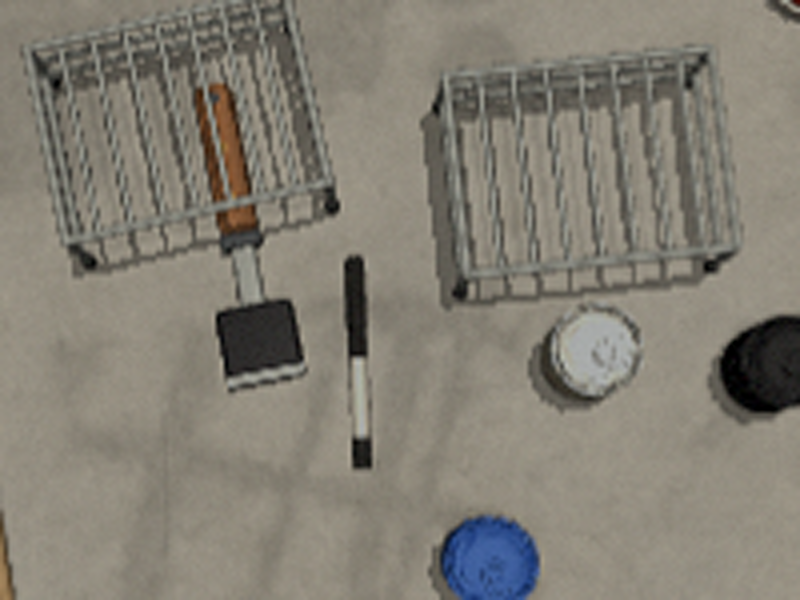

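View pics/c2.png

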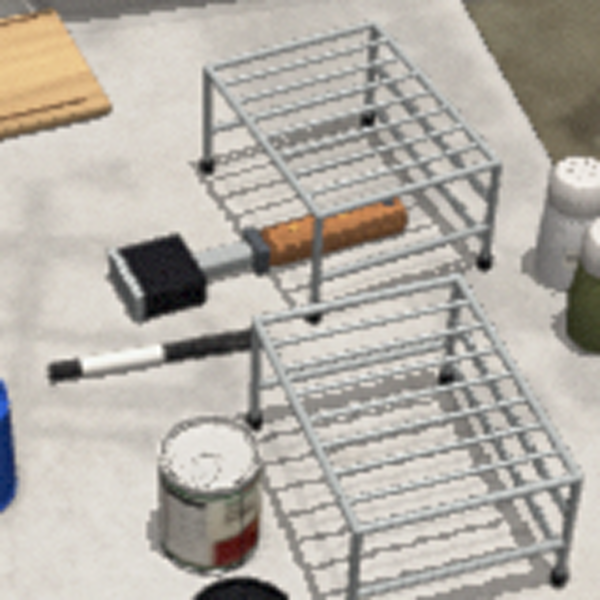

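```bash
python3 - <<'E'
from h import *
c=bot.capture("top")
def w(pts,z): return ground(c,(np.array(pts,float)+.5)/4-.5+[200,135],z)
for n,p,z in [("toolrack",[(28,50),(292,0),(333,185),(72,240)],90),("tinrack",[(445,77),(714,50),(737,248),(460,273)],90),
 ("head",[(217,313),(290,300),(304,366),(228,378)],24),("tail_handle",[(213,85),(239,228)],23),("tin",[(596,352)],72),("marker",[(355,258),(362,467)],12),("blue",[(490,560)],72),("black",[(775,362)],72),("feet",[(460,290),(712,262)],5),("toolfeet",[(88,258),(332,203)],5)]:
    g=w(p,z); print(n,g[:,:2].round(1).tolist(), "mean",g.mean(0)[:2].round(1), [round(float(np.linalg.norm(g[i]-g[i-1])),1) for i in range(len(g))])
    if len(g)==4:
        f=(g[0]+g[1]-g[2]-g[3]); s=(g[0]+g[3]-g[1]-g[2]); print(" yaw",np.arctan2(f[1],f[0]),np.arctan2(-s[0],s[1]))
h=cv2.cvtColor(c["pixels"],cv2.COLOR_RGB2HSV)
E
```

```text
toolrack [[761.2, 207.2], [787.7, 43.0], [670.7, 20.4], [641.3, 180.0]] mean [715.2 112.7] [122.9, 166.3, 119.1, 162.3]
 yaw 0.20737406254263865 0.1711698229890544
tinrack [[736.0, -49.7], [748.4, -214.9], [625.4, -222.3], [614.7, -54.9]] mean [ 681.1 -135.5] [121.5, 165.7, 123.2, 167.7]
 yaw 0.05114218939526063 0.06947607749737103
head [[602.1, 98.3], [609.3, 51.2], [566.6, 43.1], [560.1, 91.8]] mean [584.5  71.1] [42.5, 47.6, 43.5, 49.2]
 yaw 0.16997089720857106 0.1414237230245863
tail_handle [[752.5, 98.9], [657.1, 83.3]] mean [704.8  91.1] [96.6, 96.6]
tin [[566.4, -137.0]] mean [ 566.4 -137. ] [0.0]
marker [[637.2, 8.9], [501.8, 7.8]] mean [569.5   8.4] [135.4, 135.4]
blue [[442.6, -68.3]] mean [442.6 -68.3] [0.0]
black [[557.4, -245.6]] mean [ 557.4 -245.6] [0.0]
feet [[615.3, -58.9], [629.3, -223.7]] mean [ 622.3 -141.3] [165.4, 165.4]
toolfeet [[643.0, 184.6], [675.1, 23.2]] mean [659.1 103.9] [164.6, 164.6]
```

```bash
python3 - <<'E'
from h import *
c=bot.capture("side"); t=bot.capture("top")
from scipy.optimize import least_squares
def w(pts): return (np.array(pts,float)+.5)/3.75-.5+[220,130]
def wt(pts): return (np.array(pts,float)+.5)/4-.5+[200,135]
L=np.array([[62,82,87],[62,-82,87],[-62,-82,87],[-62,82,87]])  # rear-left, rear-right, front-right, front-left
for n,s,tp in [("tool",[(375,28),(497,162),(317,215),(209,70)],[(28,50),(292,0),(333,185),(72,240)]),("tin",[(460,283),(577,478),(357,530),(253,323)],[(445,77),(714,50),(737,248),(460,273)])]:
    def f(p):
        P=L.astype(float).copy(); a=p[2]; P[:,:2]=P[:,:2]@np.array([[np.cos(a),np.sin(a)],[-np.sin(a),np.cos(a)]])+p[:2]
        return np.r_[(project(c,P)-w(s)).ravel(),(project(t,P)-wt(tp)).ravel()]
    r=least_squares(f,[700,0,.1]); print(n,r.x,r.fun.round(1))
print("tin",ground(c,w([(211,453)]),72)); 
print("head top",ground(c,w([(110,262),(177,237),(206,284),(143,313)]),24).round(1))
print("tail",ground(c,w([(403,206)]),23).round(1))
E
```

```text
tool [7.16602790e+02 1.12195100e+02 1.88248504e-01] [-0.  -1.2 -0.4  0.3 -0.2 -0.  -0.6 -0.8  1.4 -0.1 -0.1 -1.7  0.2  0.1
 -0.2  0.6]
tin [ 6.81578219e+02 -1.37881148e+02  6.95958536e-02] [-0.3 -1.8 -0.3 -0.5 -0.6 -0.5  0.9 -1.2  0.8 -0.4 -0.1  0.   0.5  0.2
  2.2  0.4]
tin [[ 568.49833222 -142.76658122   72.        ]]
head top [[553.3  75.7  24. ]
 [599.8  89.9  24. ]
 [608.   42.   24. ]
 [564.2  24.7  24. ]]
tail [[751.1  88.4  23. ]]
```

The estimates from the two views agree to a few mm. The scraper head centre is near (582,70) with its axis at yaw 0.165. The tin rack is at (682,-138) with yaw 0.07, the tin is near (567,-139), and the board centre is (452,303). I'll move above the head now.

>>> play_rows(
  commands=[
    {"x": 0.04,"y": -0.03,"z": 0,"twist": 5.6},
    {"x": 0.578,"y": -0.441,"z": 0.05,"twist": 5.6},
    {"x": 0.578,"y": -0.441,"z": 0.05,"twist": 5.6},
    {"x": 0.578,"y": -0.441,"z": 0.05,"twist": 5.6},
    {"x": 0.578,"y": -0.441,"z": 0.05,"twist": 5.6},
    {"x": 0.578,"y": -0.441,"z": 0.05,"twist": 5.6},
    {"x": 0.578,"y": -0.441,"z": 0.05,"twist": 5.6},
    {"x": 0.578,"y": -0.441,"z": 0.05,"twist": 5.6},
  ],
  jaw=0.33,
)

```text
time: 1.15
tool_pos: [381.0, -189.2, 226.1]
tcp_rot: [3.141, -0.001, 0.165]
contact_force: [-0.8, -1.5, -0.0]
grip_width: 61.8
finger_force: 0.0
```

>>> play_rows(
  commands=[
    {"x": 0.239,"y": -0.223,"z": 0.05},
    {"x": 0.239,"y": -0.223,"z": 0.05},
    {"x": 0.239,"y": -0.223,"z": 0.05},
    {"x": 0.239,"y": -0.223,"z": 0.05},
    {"x": 0.239,"y": -0.223,"z": 0.05},
    {"x": 0.239,"y": -0.223,"z": 0.05},
    {"x": 0.239,"y": -0.223,"z": 0.05},
    {"x": 0.239,"y": -0.223,"z": 0.05},
  ],
)

```text
invalid input at $.commands[0]: expected keys x, y, z, twist
```

>>> play_rows(
  commands=[
    {"x": 0.239,"y": -0.223,"z": 0.05,"twist": 0},
    {"x": 0.239,"y": -0.223,"z": 0.05,"twist": 0},
    {"x": 0.239,"y": -0.223,"z": 0.05,"twist": 0},
    {"x": 0.239,"y": -0.223,"z": 0.05,"twist": 0},
    {"x": 0.239,"y": -0.223,"z": 0.05,"twist": 0},
    {"x": 0.239,"y": -0.223,"z": 0.05,"twist": 0},
    {"x": 0.239,"y": -0.223,"z": 0.05,"twist": 0},
    {"x": 0.239,"y": -0.223,"z": 0.05,"twist": 0},
  ],
)

```text
time: 1.95
tool_pos: [580.3, 71.5, 174.6]
tcp_rot: [-3.141, 0.0, 0.169]
contact_force: [0.8, -0.5, -0.7]
grip_width: 61.6
finger_force: 0.0
```

>>> play_rows(
  commands=[
    {"x": 0,"y": 0.001,"z": 0.04,"twist": 0},
    {"x": 0,"y": 0.001,"z": 0.08,"twist": 0},
    {"x": 0,"y": 0.001,"z": 0.115,"twist": 0},
    {"x": 0,"y": 0.001,"z": 0.115,"twist": 0},
    {"x": 0,"y": 0.001,"z": 0.115,"twist": 0},
    {"x": 0,"y": 0.001,"z": 0.115,"twist": 0},
    {"x": 0,"y": 0.001,"z": 0.115,"twist": 0},
    {"x": 0,"y": 0.001,"z": 0.115,"twist": 0},
  ],
)

```text
time: 2.75
tool_pos: [580.1, 67.2, 62.6]
tcp_rot: [3.141, -0.003, 0.165]
contact_force: [-0.1, -1.0, 0.1]
grip_width: 61.6
finger_force: 0.0
```

```bash
python3 - <<'E'
from h import *
o=tcp(); c=bot.capture("side"); crop(c,200,130,360,250,5,"pics/c3.png")
E
```

```text
2.75 [580.1  67.2  62.6] [ 3.141e+00 -3.000e-03  1.650e-01] [-0.1 -1.   0.1] 61.6 0.0
```

View pics/c3.png

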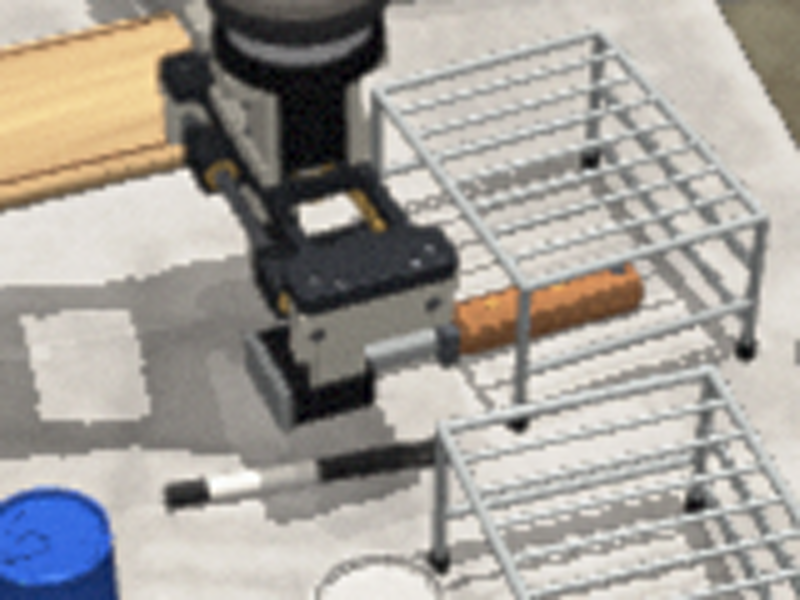

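The gripper hangs above the head with its axis aligned. The near finger's bottom edge runs from (312,392) to (372,372), and the head's near bottom edge from (292,428) to (373,402). The marker is clear.

```bash
python3 - <<'E'
from h import *
c=bot.capture("side")
w=lambda p:(np.array(p,float)+.5)/5-.5+[200,130]
f=ground(c,w([(312,392),(372,372)]),37.6); hb=ground(c,w([(292,428),(373,402)]),0)
o=bot.get_obs(); a=o["tcp_rot"][2]
for n,q in(("finger",f),("head",hb)):
    d=q[:,:2]-o["tool_pos"][:2]; print(n,q.round(1).tolist(),"along",(d@[np.cos(a),np.sin(a)]).round(1),"toolY",(d@[np.sin(a),-np.cos(a)]).round(1))
E
```

```text
finger [[574.5, 25.0, 37.6], [604.4, 32.3, 37.6]] along [-12.1  18.6] toolY [40.8 38.6]
head [[567.9, 42.7, 0.0], [609.4, 51.8, -0.0]] along [-15.7  26.7] toolY [22.4 20.1]
```

>>> play_rows(
  commands=[
    {"x": 0,"y": -0.0035,"z": 0,"twist": 0},
    {"x": 0,"y": -0.0035,"z": 0.005,"twist": 0},
    {"x": 0,"y": -0.0035,"z": 0.011,"twist": 0},
    {"x": 0,"y": -0.0035,"z": 0.017,"twist": 0},
    {"x": 0,"y": -0.0035,"z": 0.023,"twist": 0},
    {"x": 0,"y": -0.0035,"z": 0.029,"twist": 0},
    {"x": 0,"y": -0.0035,"z": 0.0335,"twist": 0},
    {"x": 0,"y": -0.0035,"z": 0.0335,"twist": 0},
  ],
)

```text
time: 3.65
tool_pos: [578.3, 70.7, 26.5]
tcp_rot: [-3.141, 0.001, 0.165]
contact_force: [-0.2, 0.3, 0.2]
grip_width: 61.5
finger_force: 0.0
```

>>> play_rows(
  commands=[
    {"x": 0,"y": 0,"z": 0,"twist": 0},
    {"x": 0,"y": 0,"z": 0,"twist": 0},
    {"x": 0,"y": 0,"z": 0,"twist": 0},
    {"x": 0,"y": 0,"z": 0,"twist": 0},
    {"x": 0,"y": 0,"z": 0,"twist": 0},
    {"x": 0,"y": 0,"z": 0,"twist": 0},
    {"x": 0,"y": 0,"z": 0,"twist": 0},
    {"x": 0,"y": 0,"z": 0,"twist": 0},
  ],
  jaw=1,
)

```text
time: 4.45
tool_pos: [579.0, 70.7, 27.7]
tcp_rot: [3.141, -0.001, 0.165]
contact_force: [0.1, -1.6, 2.5]
grip_width: 49.8
finger_force: 30.0
```

>>> play_rows(
  commands=[
    {"x": -0.01,"y": -0.003,"z": -0.001,"twist": 0},
    {"x": -0.028,"y": -0.009,"z": -0.001,"twist": 0},
    {"x": -0.048,"y": -0.016,"z": -0.001,"twist": 0},
    {"x": -0.07,"y": -0.023,"z": -0.001,"twist": 0},
    {"x": -0.092,"y": -0.03,"z": -0.001,"twist": 0},
    {"x": -0.112,"y": -0.037,"z": -0.001,"twist": 0},
    {"x": -0.125,"y": -0.041,"z": -0.001,"twist": 0},
    {"x": -0.125,"y": -0.041,"z": -0.001,"twist": 0},
  ],
)

```text
time: 5.25
tool_pos: [446.5, 90.9, 28.2]
tcp_rot: [-3.141, 0.003, 0.166]
contact_force: [-0.7, -0.1, -0.7]
grip_width: 49.9
finger_force: 30.0
```

>>> play_rows(
  commands=[
    {"x": 0,"y": 0,"z": 0.001,"twist": 0},
    {"x": 0,"y": 0,"z": 0.001,"twist": 0},
    {"x": 0,"y": 0,"z": 0.001,"twist": 0},
    {"x": 0,"y": 0,"z": 0.001,"twist": 0},
    {"x": 0,"y": 0,"z": 0.001,"twist": 0},
    {"x": 0,"y": 0,"z": 0.001,"twist": 0},
    {"x": 0,"y": 0,"z": 0.001,"twist": 0},
    {"x": 0,"y": 0,"z": 0.001,"twist": 0},
  ],
  jaw=0.1,
)

```text
time: 6.05
tool_pos: [448.7, 90.6, 27.4]
tcp_rot: [3.142, 0.0, 0.165]
contact_force: [0.6, -0.8, -1.2]
grip_width: 82.9
finger_force: 0.0
```

>>> play_rows(
  commands=[
    {"x": 0,"y": 0,"z": -0.02,"twist": 0},
    {"x": 0,"y": 0,"z": -0.05,"twist": 0},
    {"x": 0,"y": 0,"z": -0.1,"twist": 0},
    {"x": 0,"y": 0,"z": -0.14,"twist": 0},
    {"x": -0.05,"y": 0.05,"z": -0.17,"twist": 0},
    {"x": -0.05,"y": 0.1,"z": -0.17,"twist": 0},
    {"x": -0.05,"y": 0.15,"z": -0.17,"twist": 0},
    {"x": -0.05,"y": 0.15,"z": -0.17,"twist": 0},
  ],
)

```text
time: 6.85
tool_pos: [424.2, -68.8, 198.3]
tcp_rot: [3.139, -0.002, 0.163]
contact_force: [0.3, 0.7, 0.7]
grip_width: 82.6
finger_force: 0.0
```

```bash
python3 - <<'E'
from h import *
o=tcp(); c=bot.capture("top"); crop(c,160,140,360,290,4,"pics/c4.png")
E
```

```text
6.85 [424.2 -68.8 198.3] [ 3.139e+00 -2.000e-03  1.630e-01] [0.3 0.7 0.7] 82.6 0.0
```

View pics/c4.png

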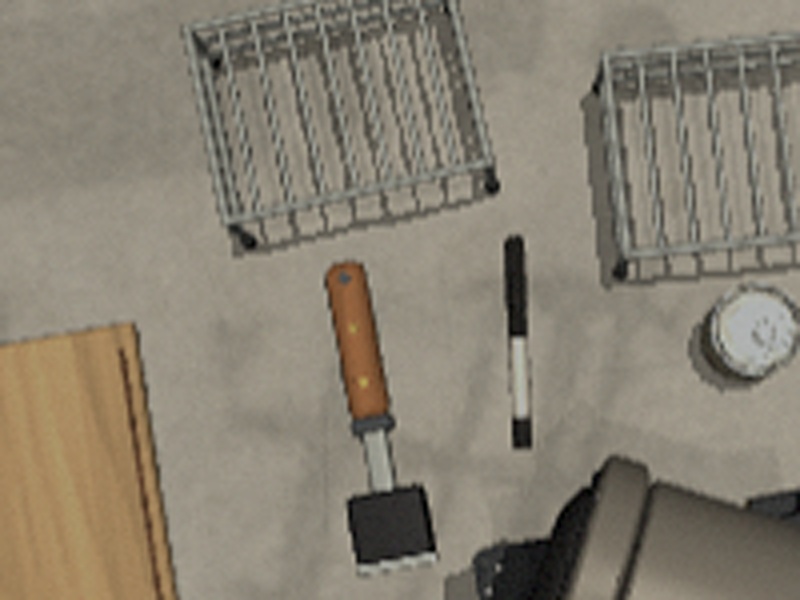

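The scraper lies fully clear of the rack, with its tail at (345,265) and head front at (397,562). The marker hasn't moved.

```bash
python3 - <<'E'
from h import *
c=bot.capture("top")
w=lambda p:(np.array(p,float)+.5)/4-.5+[160,140]
g=ground(c,w([(345,265),(371,418),(387,490),(397,560)]),23)[:,:2]
v,_,_,_=cv2.fitLine(g.astype(np.float32),2,0,.01,.01)[:2].ravel().tolist()+[0,0] if 0 else (None,)*4
l=cv2.fitLine(g.astype(np.float32),2,0,.01,.01).ravel(); d=l[:2]*np.sign(l[0]); yaw=np.arctan2(d[1],d[0])
tail=l[2:]+d*((g[0]-l[2:])@d); print(g.round(1).tolist(),"yaw",yaw,"tail",tail,"len",np.linalg.norm(g[0]-g[-1]))
p=tail-55*d; o=bot.get_obs(); print("grasp",p, "delta",delta(o,[*p,110]).round(1),"twist",np.degrees(o["tcp_rot"][2]-yaw))
E
```

```text
[[620.9, 118.8], [522.1, 103.4], [476.3, 93.9], [432.3, 88.3]] yaw 0.1633534 tail [620.88230104 118.88175499] len 191.07058948860305
grasp [566.61449022 109.9372226 ] delta [ 168.9 -152.8   87.7] twist -0.13387230368029943
```

>>> play_rows(
  commands=[
    {"x": 0.17,"y": -0.153,"z": 0.04,"twist": 0},
    {"x": 0.17,"y": -0.153,"z": 0.04,"twist": 0},
    {"x": 0.17,"y": -0.153,"z": 0.04,"twist": 0},
    {"x": 0.17,"y": -0.153,"z": 0.04,"twist": 0},
    {"x": 0.17,"y": -0.153,"z": 0.04,"twist": 0},
    {"x": 0.17,"y": -0.153,"z": 0.08,"twist": 0},
    {"x": 0.17,"y": -0.153,"z": 0.11,"twist": 0},
    {"x": 0.17,"y": -0.153,"z": 0.11,"twist": 0},
  ],
)

```text
time: 7.75
tool_pos: [563.0, 114.8, 83.1]
tcp_rot: [-3.14, 0.01, 0.167]
contact_force: [-0.1, -0.8, 0.4]
grip_width: 82.9
finger_force: 0.0
```

>>> play_rows(
  commands=[
    {"x": 0.001,"y": 0,"z": 0.015,"twist": 0},
    {"x": 0.001,"y": 0,"z": 0.03,"twist": 0},
    {"x": 0.001,"y": 0,"z": 0.045,"twist": 0},
    {"x": 0.001,"y": 0,"z": 0.055,"twist": 0},
    {"x": 0.001,"y": 0,"z": 0.058,"twist": 0},
    {"x": 0.001,"y": 0,"z": 0.058,"twist": 0},
    {"x": 0.001,"y": 0,"z": 0.058,"twist": 0},
    {"x": 0.001,"y": 0,"z": 0.058,"twist": 0},
  ],
)

```text
time: 8.55
tool_pos: [568.1, 113.5, 30.3]
tcp_rot: [3.141, -0.001, 0.165]
contact_force: [0.9, 1.0, 0.5]
grip_width: 82.5
finger_force: 0.0
```

```bash
python3 - <<'E'
from h import *
o=tcp(); print(o["joint_positions"].round(3), delta(o,[566.6,110,27.5]).round(1))
E
```

```text
8.55 [568.1 113.5  30.3] [ 3.141e+00 -1.000e-03  1.650e-01] [0.9 1.  0.5] 82.5 0.0
[ 0.065  0.693  1.613 -0.     0.835  1.471] [-2.   3.3  2.8]
```

>>> play_rows(
  commands=[
    {"x": -0.001,"y": 0.003,"z": 0.0025,"twist": 0},
    {"x": -0.001,"y": 0.003,"z": 0.0025,"twist": 0},
    {"x": -0.001,"y": 0.003,"z": 0.0025,"twist": 0},
    {"x": -0.001,"y": 0.003,"z": 0.0025,"twist": 0},
    {"x": -0.001,"y": 0.003,"z": 0.0025,"twist": 0},
    {"x": -0.001,"y": 0.003,"z": 0.0025,"twist": 0},
    {"x": -0.001,"y": 0.003,"z": 0.0025,"twist": 0},
    {"x": -0.001,"y": 0.003,"z": 0.0025,"twist": 0},
  ],
)

```text
time: 9.35
tool_pos: [567.1, 110.4, 26.9]
tcp_rot: [3.142, 0.0, 0.165]
contact_force: [0.3, -0.6, -0.2]
grip_width: 82.6
finger_force: 0.0
```

>>> play_rows(
  commands=[
    {"x": 0,"y": 0,"z": 0,"twist": 0},
    {"x": 0,"y": 0,"z": 0,"twist": 0},
    {"x": 0,"y": 0,"z": 0,"twist": 0},
    {"x": 0,"y": 0,"z": 0,"twist": 0},
    {"x": 0,"y": 0,"z": 0,"twist": 0},
    {"x": 0,"y": 0,"z": 0,"twist": 0},
    {"x": 0,"y": 0,"z": 0,"twist": 0},
    {"x": 0,"y": 0,"z": 0,"twist": 0},
  ],
  jaw=1,
)

```text
time: 10.15
tool_pos: [567.1, 110.4, 26.9]
tcp_rot: [3.142, 0.0, 0.165]
contact_force: [-0.4, 0.3, 0.5]
grip_width: 25.8
finger_force: 30.0
```

>>> play_rows(
  commands=[
    {"x": 0,"y": 0,"z": -0.02,"twist": 0},
    {"x": 0,"y": 0,"z": -0.05,"twist": 0},
    {"x": 0,"y": 0,"z": -0.09,"twist": 0},
    {"x": 0,"y": 0,"z": -0.13,"twist": -4},
    {"x": 0,"y": 0,"z": -0.15,"twist": -12},
    {"x": 0,"y": 0,"z": -0.15,"twist": -20},
    {"x": 0,"y": 0,"z": -0.15,"twist": -28},
    {"x": 0,"y": 0,"z": -0.15,"twist": -36},
  ],
)

```text
time: 10.95
tool_pos: [566.8, 110.4, 176.9]
tcp_rot: [-3.141, 0.0, 0.799]
contact_force: [0.8, -0.4, -2.2]
grip_width: 25.7
finger_force: 30.0
```

>>> play_rows(
  commands=[
    {"x": 0,"y": 0,"z": 0,"twist": -8},
    {"x": 0,"y": 0,"z": 0,"twist": -16},
    {"x": 0,"y": 0,"z": 0,"twist": -24},
    {"x": 0,"y": 0,"z": 0,"twist": -32},
    {"x": 0,"y": 0,"z": 0,"twist": -40},
    {"x": 0,"y": 0,"z": 0,"twist": -48},
    {"x": 0,"y": 0,"z": 0,"twist": -56},
    {"x": 0,"y": 0,"z": 0,"twist": -64},
  ],
)

```text
time: 11.75
tool_pos: [566.7, 110.4, 176.5]
tcp_rot: [-3.141, -0.0, 1.916]
contact_force: [-1.2, -0.1, -3.2]
grip_width: 25.9
finger_force: 30.0
```

```bash
python3 - <<'E'
from h import *
o=tcp(); print(o["joint_positions"].round(3), delta(o,[390,-151,o["tool_pos"][2]]).round(1), np.degrees(.07+np.pi-o["tcp_rot"][2]))
E
```

```text
11.75 [566.7 110.4 176.5] [-3.141 -0.     1.916] [-1.2 -0.1 -3.2] 25.9 29.992569386959076
[ 0.06   0.504  1.485  0.     1.154 -0.286] [-1.862e+02 -2.548e+02  2.000e-01] 74.22586323480701
```

>>> play_rows(
  commands=[
    {"x": -0.015,"y": -0.02,"z": 0,"twist": -8},
    {"x": -0.04,"y": -0.06,"z": 0,"twist": -16},
    {"x": -0.068,"y": -0.1,"z": 0,"twist": -24},
    {"x": -0.096,"y": -0.14,"z": 0,"twist": -32},
    {"x": -0.124,"y": -0.18,"z": 0,"twist": -40},
    {"x": -0.15,"y": -0.22,"z": 0,"twist": -48},
    {"x": -0.17,"y": -0.25,"z": 0,"twist": -56},
    {"x": -0.183,"y": -0.2665,"z": 0,"twist": -64},
  ],
)

```text
time: 12.55
tool_pos: [375.2, -151.7, 176.8]
tcp_rot: [-3.142, -0.001, 2.99]
contact_force: [-0.1, -0.9, -1.2]
grip_width: 25.4
finger_force: 30.0
```

>>> play_rows(
  commands=[
    {"x": 0,"y": 0,"z": 0,"twist": -6},
    {"x": 0,"y": 0,"z": 0,"twist": -10.2},
    {"x": 0,"y": 0,"z": 0.03,"twist": -10.2},
    {"x": 0,"y": 0,"z": 0.05,"twist": -10.2},
    {"x": 0,"y": 0,"z": 0.05,"twist": -10.2},
    {"x": 0,"y": 0,"z": 0.05,"twist": -10.2},
    {"x": 0,"y": 0,"z": 0.05,"twist": -10.2},
    {"x": 0,"y": 0,"z": 0.05,"twist": -10.2},
  ],
)

```text
time: 13.35
tool_pos: [377.6, -150.8, 127.8]
tcp_rot: [-3.14, 0.002, -3.12]
contact_force: [0.5, -0.1, -1.9]
grip_width: 26.0
finger_force: 30.0
```

```bash
python3 - <<'E'
from h import *
o=tcp(); print(o["joint_positions"].round(3), delta(o,[378,-152,43]).round(1), np.degrees(.07+np.pi-o["tcp_rot"][2]))
c=bot.capture("side"); crop(c,160,180,360,330,4,"pics/c5.png")
E
```

```text
13.35 [ 377.6 -150.8  127.8] [-3.14e+00  2.00e-03 -3.12e+00] [ 0.5 -0.1 -1.9] 26.0 29.994757175445557
[-0.569  0.292  2.005 -0.     0.843 -2.162] [-0.2 -1.1 84.9] 362.75157038642953
```

View pics/c5.png

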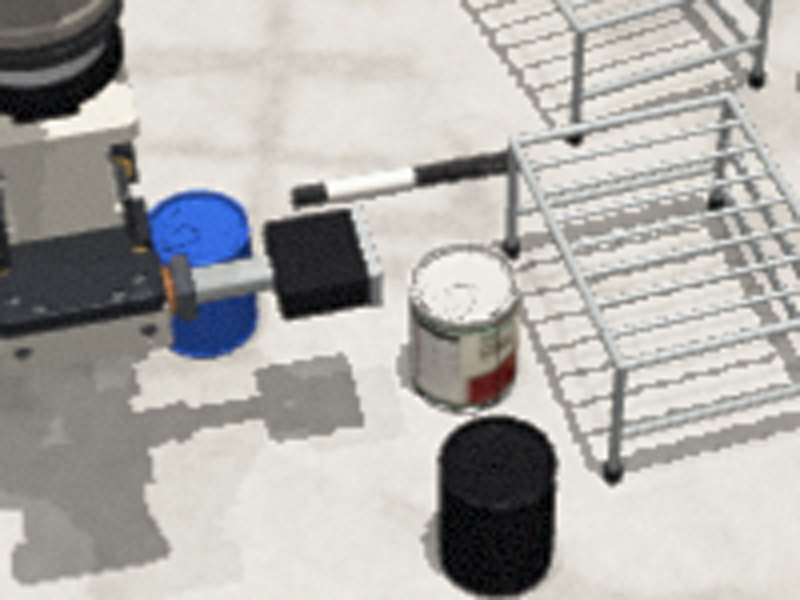

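>>> play_rows(
  commands=[
    {"x": 0,"y": -0.001,"z": 0.02,"twist": -2.75},
    {"x": 0,"y": -0.001,"z": 0.04,"twist": -2.75},
    {"x": 0,"y": -0.001,"z": 0.06,"twist": -2.75},
    {"x": 0,"y": -0.001,"z": 0.075,"twist": -2.75},
    {"x": 0,"y": -0.001,"z": 0.083,"twist": -2.75},
    {"x": 0,"y": -0.001,"z": 0.083,"twist": -2.75},
    {"x": 0,"y": -0.001,"z": 0.083,"twist": -2.75},
    {"x": 0,"y": -0.001,"z": 0.083,"twist": -2.75},
  ],
)

```text
time: 14.2
tool_pos: [377.6, -151.8, 44.7]
tcp_rot: [-3.141, 0.001, -3.072]
contact_force: [-0.8, -0.7, -2.0]
grip_width: 25.8
finger_force: 30.0
```

```bash
python3 - <<'E'
from h import *
o=tcp(); c=bot.capture("side"); crop(c,160,180,360,330,4,"pics/c6.png")
a=o["tcp_rot"][2]-np.pi; p=o["tool_pos"]; L=np.array([[95,25],[95,-25],[145,-25],[145,25]])
M=np.array([[np.cos(a),np.sin(a)],[-np.sin(a),np.cos(a)]])
q=np.c_[L@M+p[:2],np.full(4,p[2]-26.9+24)]
print(((project(c,q)-[160,180]+.5)*4-.5).round(0).tolist())
E
```

```text
14.2 [ 377.6 -151.8   44.7] [-3.141e+00  1.000e-03 -3.072e+00] [-0.8 -0.7 -2. ] 25.8 29.99477595090866
[[271.0, 323.0], [294.0, 394.0], [390.0, 372.0], [364.0, 302.0]]
```

View pics/c6.png

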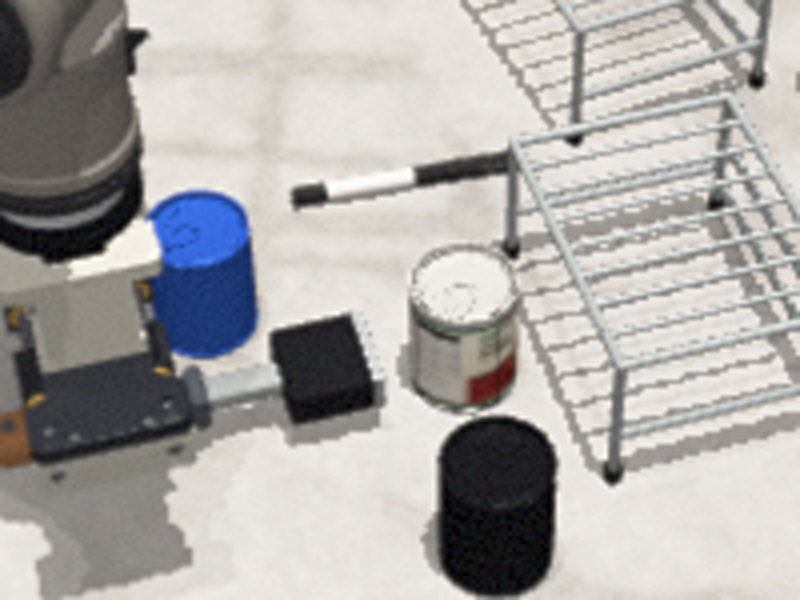

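The scraper's head points straight at the tin with a small gap, and the tin stands at about (463,285). The side view carries a bias of about 3 px in rows. I'll shift 2 mm left and push slowly.

>>> play_rows(
  commands=[
    {"x": -0.006,"y": 0.002,"z": 0,"twist": 0},
    {"x": -0.014,"y": 0.002,"z": 0,"twist": 0},
    {"x": -0.022,"y": 0.002,"z": 0,"twist": 0},
    {"x": -0.032,"y": 0.002,"z": 0,"twist": 0},
    {"x": -0.044,"y": 0.002,"z": 0,"twist": 0},
    {"x": -0.056,"y": 0.002,"z": 0,"twist": 0},
    {"x": -0.066,"y": 0.002,"z": 0,"twist": 0},
    {"x": -0.07,"y": 0.002,"z": 0,"twist": 0},
  ],
)

```text
time: 15.05
tool_pos: [448.2, -144.6, 43.9]
tcp_rot: [-3.141, 0.001, -3.071]
contact_force: [-2.1, -0.2, -1.9]
grip_width: 25.8
finger_force: 30.0
```

```bash
python3 - <<'E'
from h import *
o=tcp(); c=bot.capture("side"); crop(c,160,180,360,330,4,"pics/c7.png")
E
```

```text
15.05 [ 448.2 -144.6   43.9] [-3.141e+00  1.000e-03 -3.071e+00] [-2.1 -0.2 -1.9] 25.8 29.995047748088837
```

View pics/c7.png

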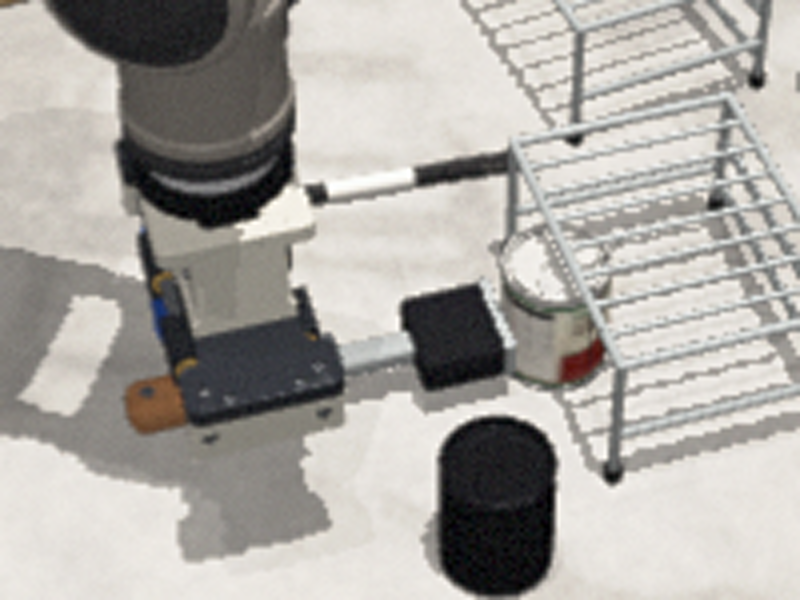

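The tin is upright and central in the rack mouth, at (553,265), in contact with the head face. I'll keep pushing.

>>> play_rows(
  commands=[
    {"x": -0.006,"y": 0,"z": 0,"twist": 0},
    {"x": -0.016,"y": 0,"z": 0,"twist": 0},
    {"x": -0.028,"y": 0,"z": 0,"twist": 0},
    {"x": -0.04,"y": 0,"z": 0,"twist": 0},
    {"x": -0.052,"y": 0,"z": 0,"twist": 0},
    {"x": -0.064,"y": 0,"z": 0,"twist": 0},
    {"x": -0.074,"y": 0,"z": 0,"twist": 0},
    {"x": -0.078,"y": 0,"z": 0,"twist": 0},
  ],
)

```text
time: 15.9
tool_pos: [525.7, -139.2, 43.9]
tcp_rot: [-3.141, 0.001, -3.072]
contact_force: [-1.5, -0.1, -2.2]
grip_width: 25.7
finger_force: 30.0
```

>>> play_rows(
  commands=[
    {"x": -0.001,"y": 0,"z": 0,"twist": 0},
    {"x": -0.002,"y": 0,"z": 0,"twist": 0},
    {"x": -0.003,"y": 0,"z": 0,"twist": 0},
    {"x": -0.004,"y": 0,"z": 0,"twist": 0},
    {"x": -0.005,"y": 0,"z": 0,"twist": 0},
    {"x": -0.006,"y": 0,"z": 0,"twist": 0},
    {"x": -0.007,"y": 0,"z": 0,"twist": 0},
    {"x": -0.008,"y": 0,"z": 0,"twist": 0},
  ],
)

```text
time: 16.7
tool_pos: [532.6, -138.6, 43.9]
tcp_rot: [-3.142, -0.0, -3.072]
contact_force: [-0.8, 0.5, -1.9]
grip_width: 25.9
finger_force: 30.0
```

>>> play_rows(
  commands=[
    {"x": -0.0005,"y": 0,"z": 0,"twist": 0},
    {"x": -0.001,"y": 0,"z": 0,"twist": 0},
    {"x": -0.0015,"y": 0,"z": 0,"twist": 0},
    {"x": -0.002,"y": 0,"z": 0,"twist": 0},
    {"x": -0.0025,"y": 0,"z": 0,"twist": 0},
    {"x": -0.003,"y": 0,"z": 0,"twist": 0},
    {"x": -0.0035,"y": 0,"z": 0,"twist": 0},
    {"x": -0.004,"y": 0,"z": 0,"twist": 0},
  ],
)

```text
time: 17.5
tool_pos: [536.6, -138.3, 43.9]
tcp_rot: [-3.142, -0.0, -3.072]
contact_force: [-0.8, -0.3, -1.1]
grip_width: 25.9
finger_force: 30.0
```

>>> play_rows(
  commands=[
    {"x": -0.0005,"y": 0,"z": 0,"twist": 0},
    {"x": -0.001,"y": 0,"z": 0,"twist": 0},
    {"x": -0.0015,"y": 0,"z": 0,"twist": 0},
    {"x": -0.002,"y": 0,"z": 0,"twist": 0},
    {"x": -0.0025,"y": 0,"z": 0,"twist": 0},
    {"x": -0.003,"y": 0,"z": 0,"twist": 0},
    {"x": -0.0035,"y": 0,"z": 0,"twist": 0},
    {"x": -0.004,"y": 0,"z": 0,"twist": 0},
  ],
)

```text
time: 18.3
tool_pos: [540.6, -138.1, 43.9]
tcp_rot: [-3.142, -0.0, -3.072]
contact_force: [-1.0, -0.8, -1.9]
grip_width: 25.9
finger_force: 30.0
```

>>> play_rows(
  commands=[
    {"x": -0.0005,"y": 0,"z": 0,"twist": 0},
    {"x": -0.001,"y": 0,"z": 0,"twist": 0},
    {"x": -0.0015,"y": 0,"z": 0,"twist": 0},
    {"x": -0.002,"y": 0,"z": 0,"twist": 0},
    {"x": -0.0025,"y": 0,"z": 0,"twist": 0},
    {"x": -0.003,"y": 0,"z": 0,"twist": 0},
    {"x": -0.003,"y": 0,"z": 0,"twist": 0},
    {"x": -0.003,"y": 0,"z": 0,"twist": 0},
  ],
)

```text
time: 19.1
tool_pos: [541.7, -137.7, 43.5]
tcp_rot: [3.14, -0.004, -3.072]
contact_force: [-8.4, -1.5, 0.2]
grip_width: 26.2
finger_force: 30.0
```

```bash
python3 - <<'E'
from h import *
o=tcp(); c=bot.capture("side"); crop(c,240,170,400,290,5,"pics/c8.png")
E
```

```text
19.1 [ 541.7 -137.7   43.5] [ 3.14  -0.004 -3.072] [-8.4 -1.5  0.2] 26.2 30.001772940158844
```

Force rose to 8 N and the arm stalled where contact with the rear bars was expected. I'll withdraw straight back.

>>> play_rows(
  commands=[
    {"x": 0.002,"y": 0,"z": 0,"twist": 0},
    {"x": 0.006,"y": 0,"z": 0,"twist": 0},
    {"x": 0.016,"y": 0,"z": 0,"twist": 0},
    {"x": 0.036,"y": 0,"z": 0,"twist": 0},
    {"x": 0.064,"y": 0,"z": 0,"twist": 0},
    {"x": 0.096,"y": 0,"z": 0,"twist": 0},
    {"x": 0.126,"y": 0,"z": 0,"twist": 0},
    {"x": 0.14,"y": 0,"z": 0,"twist": 0},
  ],
)

```text
time: 19.95
tool_pos: [401.0, -147.1, 44.0]
tcp_rot: [3.141, -0.001, -3.072]
contact_force: [-0.3, -0.0, -1.1]
grip_width: 25.8
finger_force: 30.0
```

>>> play_rows(
  commands=[
    {"x": 0,"y": 0,"z": -0.02,"twist": 0},
    {"x": 0,"y": 0,"z": -0.06,"twist": 0},
    {"x": 0,"y": 0,"z": -0.1,"twist": 0},
    {"x": 0,"y": 0.03,"z": -0.13,"twist": 0},
    {"x": 0,"y": 0.08,"z": -0.13,"twist": 0},
    {"x": 0,"y": 0.13,"z": -0.13,"twist": 0},
    {"x": 0,"y": 0.18,"z": -0.13,"twist": 0},
    {"x": 0,"y": 0.2,"z": -0.13,"twist": 0},
  ],
)

```text
time: 20.75
tool_pos: [388.5, 55.0, 174.1]
tcp_rot: [3.141, 0.001, -3.069]
contact_force: [0.4, -0.8, -1.5]
grip_width: 25.7
finger_force: 30.0
```

```bash
python3 - <<'E'
from h import *
o=tcp(); c=bot.capture("top"); s=bot.capture("side")
for n,im,off in(("top",c,0),("side",s,0)):
    h=cv2.cvtColor(im["pixels"],cv2.COLOR_RGB2HSV)
    d=np.array([711.5,-135.8+8,72.]); u=project(im,d)[0]; x,y=u.round().astype(int)
    pt=im["pixels"][y-20:y+21,x-20:x+21]
    m=((pt.min(2)>175)).astype(np.uint8); ys,xs=np.nonzero(m); print(n,u,m.sum(), xs.mean()+x-20,ys.mean()+y-20, ground(im,[(np.median(xs)+x-20,np.median(ys)+y-20)],72).round(1))
a=np.hstack([cv2.resize(c["pixels"][140:240,290:400,::-1],(400,364),interpolation=2),cv2.resize(s["pixels"][170:270,270:380,::-1],(400,364),interpolation=2)])
cv2.imwrite("pics/c9.png",a)
pw=o["tool_pos"]; yaw=.155
d=np.array([np.cos(yaw),np.sin(yaw)]); g=np.array([451.8,303.3])-45*d
print("target",g,"delta",delta(o,[*g,pw[2]]).round(1),"twist",-np.degrees(yaw-(o["tcp_rot"][2]+np.pi)),o["joint_positions"].round(2))
E
```

```text
20.75 [388.5  55.  174.1] [ 3.141e+00  1.000e-03 -3.069e+00] [ 0.4 -0.8 -1.5] 25.7 29.996325373649597
top [342.39399613 164.46118198] 2 343.5 158.0 [[ 727.8 -131.2   72. ]]
side [340.73477641 234.17441705] 845 342.2284023668639 230.46745562130178 [[ 721.  -114.2   72. ]]
target [407.33948112 296.35289553] delta [-3.630e+01  2.394e+02  2.000e-01] twist -4.728210350030697 [-0.06  0.19  1.98  0.    0.97 -1.7 ]
```

>>> play_rows(
  commands=[
    {"x": -0.005,"y": 0.02,"z": 0,"twist": -5},
    {"x": -0.011,"y": 0.06,"z": 0,"twist": -5},
    {"x": -0.018,"y": 0.1,"z": 0,"twist": -5},
    {"x": -0.026,"y": 0.14,"z": 0,"twist": -5},
    {"x": -0.032,"y": 0.18,"z": 0,"twist": -5},
    {"x": -0.036,"y": 0.22,"z": 0,"twist": -5},
    {"x": -0.036,"y": 0.239,"z": 0.02,"twist": -5},
    {"x": -0.036,"y": 0.239,"z": 0.04,"twist": -5},
  ],
)

```text
time: 21.65
tool_pos: [409.9, 294.4, 133.7]
tcp_rot: [3.14, 0.003, -2.982]
contact_force: [-0.5, -1.6, -1.9]
grip_width: 25.8
finger_force: 30.0
```

```bash
python3 - <<'E'
from h import *
o=tcp()
for n in("top","side"):
    c=bot.capture(n); old=cv2.imread(f"pics/{n}0.png")[:,:,::-1].astype(int); new=c["pixels"].astype(int)
    df=cv2.GaussianBlur(np.abs(new-old).max(2).astype(np.float32),(0,0),1)
    # label colours: score candidate tin positions by brightness gain over the tin-top disc
    best=[]
    th=np.linspace(0,2*np.pi,24)
    gain=cv2.GaussianBlur((new-old).mean(2).astype(np.float32),(0,0),.7)
    for x in np.arange(670,730,2.):
        for y in np.arange(-165,-105,2.):
            P=np.array([[x+r*np.cos(t),y+r*np.sin(t),72] for r in(8,17,25) for t in th])
            q=project(c,P).astype(np.float32); inn=cv2.remap(gain,q[:,:1],q[:,1:],1).mean()
            P=np.array([[x+34*np.cos(t),y+34*np.sin(t),72] for t in th[6:18]]) # ring toward -x
            q=project(c,P).astype(np.float32); out=np.abs(cv2.remap(gain,q[:,:1],q[:,1:],1)).mean()
            best.append((inn-out*.3,x,y,inn))
    best.sort(reverse=True); print(n,np.round(best[:4],1).tolist())
    ms=[cv2.absdiff(new[y0:y1,x0:x1].astype(np.uint8),old[y0:y1,x0:x1].astype(np.uint8)).max() for x0,y0,x1,y1 in ([(284,197,294,254),(400,250,448,286)] if n=="top" else [(222,333,256,386)])]
    print("bystander diff",ms)
g=np.array([451.8,303.3])-45*np.array([.987,.16])
print("delta",delta(o,[*g,39]).round(1),"twist",-np.degrees(.161-(o["tcp_rot"][2]+np.pi)))
E
```

```text
21.65 [409.9 294.4 133.7] [ 3.140e+00  3.000e-03 -2.982e+00] [-0.5 -1.6 -1.9] 25.8 29.99575763940811
top [[21.3, 724.0, -133.0, 24.4], [20.8, 722.0, -133.0, 23.8], [20.4, 724.0, -131.0, 23.8], [20.4, 726.0, -133.0, 23.1]]
bystander diff [np.uint8(15), np.uint8(15)]
side [[24.2, 714.0, -125.0, 28.4], [24.1, 712.0, -123.0, 28.7], [24.0, 712.0, -125.0, 29.9], [24.0, 714.0, -123.0, 27.9]]
bystander diff [np.uint8(10)]
delta [ 2.5  2.  94.7] twist -0.10271525958780464
```

>>> play_rows(
  commands=[
    {"x": 0.002,"y": 0.002,"z": 0.03,"twist": 0},
    {"x": 0.002,"y": 0.002,"z": 0.055,"twist": 0},
    {"x": 0.002,"y": 0.002,"z": 0.075,"twist": 0},
    {"x": 0.002,"y": 0.002,"z": 0.085,"twist": 0},
    {"x": 0.002,"y": 0.002,"z": 0.089,"twist": 0},
    {"x": 0.002,"y": 0.002,"z": 0.092,"twist": 0},
    {"x": 0.002,"y": 0.002,"z": 0.093,"twist": 0},
    {"x": 0.002,"y": 0.002,"z": 0.093,"twist": 0},
  ],
)

```text
time: 22.55
tool_pos: [407.3, 294.6, 41.6]
tcp_rot: [3.141, 0.001, -2.985]
contact_force: [0.0, 0.2, -2.0]
grip_width: 25.8
finger_force: 30.0
```

>>> play_rows(
  commands=[
    {"x": 0,"y": 0,"z": 0.0005,"twist": 0},
    {"x": 0,"y": 0,"z": 0.001,"twist": 0},
    {"x": 0,"y": 0,"z": 0.0015,"twist": 0},
    {"x": 0,"y": 0,"z": 0.002,"twist": 0},
    {"x": 0,"y": 0,"z": 0.0025,"twist": 0},
    {"x": 0,"y": 0,"z": 0.0025,"twist": 0},
    {"x": 0,"y": 0,"z": 0.0025,"twist": 0},
    {"x": 0,"y": 0,"z": 0.0025,"twist": 0},
  ],
)

```text
time: 23.35
tool_pos: [406.9, 294.5, 38.9]
tcp_rot: [-3.142, 0.0, -2.984]
contact_force: [-2.1, -0.5, 5.4]
grip_width: 25.6
finger_force: 30.0
```

>>> play_rows(
  commands=[
    {"x": 0,"y": 0,"z": 0,"twist": 0},
    {"x": 0,"y": 0,"z": 0,"twist": 0},
    {"x": 0,"y": 0,"z": 0,"twist": 0},
    {"x": 0,"y": 0,"z": 0,"twist": 0},
    {"x": 0,"y": 0,"z": 0,"twist": 0},
    {"x": 0,"y": 0,"z": 0,"twist": 0},
    {"x": 0,"y": 0,"z": 0,"twist": 0},
    {"x": 0,"y": 0,"z": 0,"twist": 0},
  ],
  jaw=0.3,
)

```text
time: 24.15
tool_pos: [406.9, 294.5, 38.4]
tcp_rot: [-3.142, 0.0, -2.984]
contact_force: [0.6, -0.4, 0.9]
grip_width: 64.2
finger_force: 0.0
```

>>> play_rows(
  commands=[
    {"x": 0,"y": 0,"z": -0.01,"twist": 0},
    {"x": 0,"y": 0,"z": -0.03,"twist": 0},
    {"x": 0,"y": 0,"z": -0.06,"twist": 0},
    {"x": 0,"y": 0,"z": -0.1,"twist": 0},
    {"x": 0,"y": 0,"z": -0.15,"twist": 0},
    {"x": 0,"y": -0.05,"z": -0.2,"twist": 0},
    {"x": 0,"y": -0.1,"z": -0.2,"twist": 0},
    {"x": 0,"y": -0.15,"z": -0.2,"twist": 0},
  ],
)

```text
time: 24.95
tool_pos: [428.5, 161.2, 240.5]
tcp_rot: [3.142, 0.005, -2.982]
contact_force: [1.6, -0.0, -0.4]
grip_width: 64.1
finger_force: 0.0
```

>>> play_rows(
  commands=[
    {"x": 0,"y": -0.05,"z": 0,"twist": 0},
    {"x": 0,"y": -0.1,"z": 0,"twist": 0},
    {"x": 0,"y": -0.15,"z": 0,"twist": 0},
    {"x": 0,"y": -0.2,"z": 0,"twist": 0},
    {"x": 0,"y": -0.2,"z": 0,"twist": 0},
    {"x": 0,"y": -0.2,"z": 0,"twist": 0},
    {"x": 0,"y": -0.2,"z": 0,"twist": 0},
    {"x": 0,"y": -0.2,"z": 0,"twist": 0},
  ],
)

```text
time: 25.75
tool_pos: [458.9, -34.0, 237.8]
tcp_rot: [3.141, 0.0, -2.982]
contact_force: [0.4, -0.8, -0.3]
grip_width: 63.9
finger_force: 0.0
```

```bash
python3 - <<'E'
from h import *
tcp(); c=bot.capture("top")["pixels"][:,:,::-1]; s=bot.capture("side")["pixels"][:,:,::-1]
f=lambda im,x,y: cv2.resize(im[y:y+150,x:x+200],(400,300),interpolation=2)
cv2.imwrite("pics/fin.png",np.vstack([np.hstack([f(c,100,200),f(c,260,120)]),np.hstack([f(s,120,100),f(s,230,160)])]))
E
```

```text
25.75 [458.9 -34.  237.8] [ 3.141  0.    -2.982] [ 0.4 -0.8 -0.3] 63.9 0.0
```

View pics/fin.png

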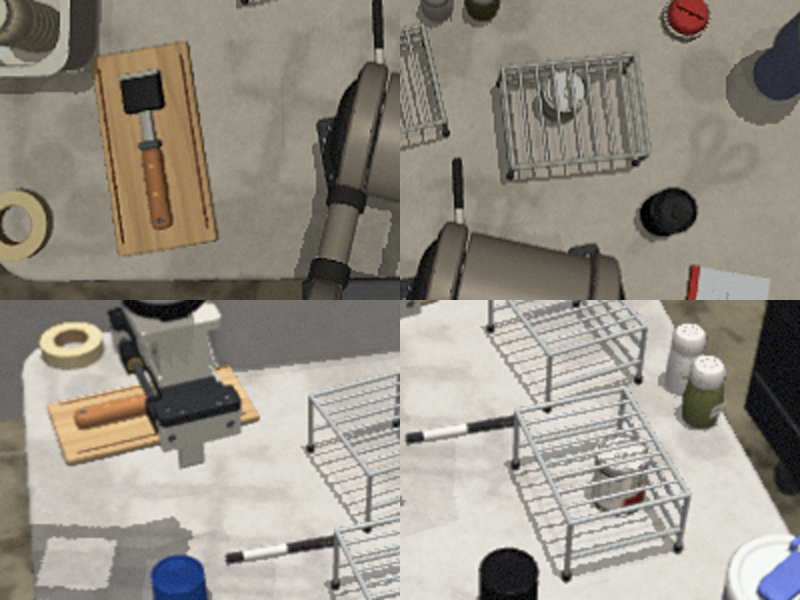

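The scraper lies along the board, centred, with its handle towards the robot. The tin stands upright at the rack's rear (565,92 in the top-right panel), and the marker and pad haven't moved.

```bash
python3 -c "
from plant import bot
print(bot.close_job())"
```

```text
the job is handed in; nothing more can be done
None
```

The job is handed in, with no verdict returned: the scraper was drawn out and regrasped by its handle, the tin pushed upright against the rear bars, and the scraper laid along the board with its handle towards the robot, at about 26 s; marker and pad unmoved.

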